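Pin the stop and clamp the glued turntable foot

ROBOT

A 6-joint arm with a two-finger parallel gripper is mounted at the origin on the work surface. World frame = base frame: x ahead of the robot, y to its left, z up, the work surface at z = 0. Lengths are in m, angles in rad, forces in N, time in s.
With the tool pointing down it reaches from about 0.275 to 0.875 m from the base axis. Payload 12.5 kg.
Tool frame: the origin (TCP) lies on the centre line of the jaws, within the pads' length; the fingertips stand r.finger_overhang ahead of it and the grasp point (between the pads) lies 3 mm ahead of it (r.finger_overhang is the distance from the TCP to the fingertips, in m); z points along the fingers, y is the direction in which the jaws open and shut (so a half turn about z gives the same grasp; the last joint's range is limited). The gripper opens to 85 mm and grips with 20 to 120 N. Pads are 22 mm wide; open, the fingers measure 114 mm over their backs; the gripper's body (76 mm by 85 mm) begins 54 mm behind the grasp point. The pads swing forward as they close: fully open they stand 13 mm farther back than shut.
Start: joints at [-1.229, 0.351, 1.652, -0, 1.139, -0.085], TCP at [0.228, -0.501, 0.253] pointing down, gripper open.
Joint ranges: [-2.75, 2.75], [-0.79, 2.1], [0.01, 2.65], [-1.57, 4.71], [0.07, 3.14], [-2.87, 2.87]. Speed limits (rad/s): [2.22, 2.22, 2.79, 3.14, 3.14, 3.14].

INTERFACE

Orientations are given as a unit quaternion [x, y, z, w].
In Python, from cell import r, optics gives the robot as it stands. The module is installed in compiled form; this text tells all that it offers. Calls block until the motion is done:
- r.move_to(position, orientation): joint-space move of the TCP to a pose.
- r.move_linear(position, rot=None, vel=0.15): straight line of the TCP; rot=None keeps the orientation; vel is the mean speed in m/s.
- r.set_joints(angles): joint-space move.
- r.set_gripper(opening, squeeze=None): opening from 0.0 (shut) to 1.0 (fully open); squeeze is the grip in N (None keeps the last); returns when the fingers have stopped.
- r.sleep(seconds).
- r.inverse_kinematics(position, orientation): joint angles nearest the present ones, or None.
- optics.get_image(name): name is "scene" or "top"; returns a dict with "pixels" (400x640x3 uint8, red, green, blue), "depth" (400x640 float32, m along the optical axis (not along the pixel's ray), 0 where there is no reading), "fx", "fy", "cx", "cy" (pixels), "D" ([k1, k2, p1, p2, k3] as OpenCV has them; the pictures are not rectified), "camera_from_world" (4x4, takes a point from world to camera coordinates). Camera axes: x right, y down, z forward; pixel columns grow to the right and rows downward; lengths in m; the calibration is good to about 2 mm. A picture is of the moment at which its call begins.
A pose or a line that the arm cannot do raises r.PlanningError and nothing moves.
- r.hand_in(): hands the job in, once; it reports no verdict.
Readings, each from a call of its own:
- r.current_t(): time.
- r.current_q(): joint angles.
- r.current_qvel(): joint speeds.
- r.current_effort(): joint torques, N m.
- r.current_tool_pos(): TCP position.
- r.current_ee_rot(): TCP orientation.
- r.current_contact_force(): force on the tool from outside, world axes, zero at the start.
- r.current_torque(): the same for the moment, N m.
- r.current_opening(): opening from 0.0 (shut) to 1.0 (fully open).
Only numpy, scipy, OpenCV 4.12 (cv2) and the standard library are available. Lean on these libraries where they do the work, as an engineer would, in place of code of your own. Each camera call takes 0.05 s, during which the arm holds its last target.

TASK

The freshly glued two-tone wooden foot block of the turntable lies loose on the clamp bench. First take the steel stop pin from its stand and drop it all the way down through the eye at the end of the bench and let go; then pump the clamp's green squeeze trigger (leave the jaw and block to the trigger, do not push them yourself) until the jaw has pushed the block up against the pin. Finish while still squeezing the trigger so that the block stays firmly pressed, without crushing it, and leave the gear around it alone.

Things in the scene. Friction and masses are not known exactly. Their poses are not given: they have to be found in the camera images.
- clamp: Fixed clamp bench: wooden bed 60 wide (x), 330 long (y), 30 mm high. Origin: centre of its underside. On its centre line from -y to +y: toothed rod end, green trigger (y = -75), jaw, block, eye (y = +139). A black housing (56 x 18 mm, top at z = 78) sits between the trigger plates.
- eye (a point): Centre of the mouth of the round steel-rimmed hole (14 mm diameter, chamfered) in the top of the bed, 30 mm above the shelf; it goes straight down 30 mm to the shelf.
- pin: Loose steel stop pin, 12 mm diameter, 112 long, with a round head 22 mm across and 14 high; 100 g. Origin: centre of its foot; z to the head. It starts upright in a wooden stand (70 x 70 x 30 mm), its foot 10 mm above the shelf in a 20 mm deep hole. Home in the eye, its foot stands on the shelf and its head centre is 105 mm up.
- pin_tip (a point): Centre of the pin's foot.
- pin_head (a point): Centre of the pin's head, 105 mm above the foot; grip the head here from above.
- squeeze_point (a point): Fixed point midway between the two green trigger plates, 105 mm above the shelf: squeeze here from above, closing along the clamp's y. Rod and housing lie below 80 mm. The spring takes 2 N (open) to 4 N (closed) of squeeze and the rod's friction 3 N; the rest goes one for one into the jaw: 20 N of squeeze clamps with about 13 N. Pushing one plate only gives half.
- trigger_rear: Rear green trigger plate, 34 wide (x), 10 thick (y), grip part 56 to 128 mm above the shelf. Origin: middle of its thickness, at shelf height. The plates are geared together and move symmetrically about squeeze_point: released by their spring, centres 50 mm apart (60 over the outsides); fully squeezed, 30 mm apart (40 outside).
- trigger_front: Front green trigger plate (nearer the jaw), same as the rear one. One full squeeze drives the jaw up to 20 mm towards +y; the ratchet (6 mm teeth) lets the trigger return while the jaw stays, up to 6 mm being lost per pump. Let it open fully (fingers 60 mm or more apart) between pumps. Under load the jaw slips back when the trigger is let go.
- jaw: Steel jaw plate 50 x 10 x 44 mm on the toothed rod, with all it carries. Origin: middle of the plate, 53 mm above the shelf. Slides along the clamp's y only; its origin starts at clamp y = +10 to +22 mm and can go to +80 mm.
- jaw_pad: Black rubber pad 46 x 8 x 40 mm on a spring in front of the jaw. Origin: centre of its pressing face, 35 mm ahead (+y) of the jaw's origin when relaxed. The spring gives 1.2 N per mm, 22 mm of travel, so the distance jaw to pad tells the clamping force: 35 mm none, 31 mm 5 N, 14 mm 25 N.
- block: Loose glued wooden block, light half and dark half, 45 (x) x 40 (y) x 40 mm high, about 60 g, lying on the bed between pad and eye; the jaw must travel 36 to 48 mm to close it on the pin. Origin: centre of its underside; its y roughly along the clamp's y. It wants at least 5 N of clamping; more than 25 N crushes it.
- headlamp: Blue headlamp about 50 x 60 x 38 mm, loose on the wooden turntable (170 mm across, top 30 mm above the shelf). Leave alone. Origin: centre of its underside.
- compass: Black round compass, 48 mm across, 12 high, loose on the turntable. Leave alone. Origin: centre of its underside.
- carabiner: Silver carabiner about 80 x 48 x 8 mm lying on the turntable. Leave alone. Origin: centre of its underside.
- spring_clip: Green plastic spring clip about 57 x 16 x 25 mm lying on the shelf beyond the bench. Leave alone. Origin: centre of its underside.
Mind the look-alikes: they are no part of the job. There is more than one size of the block; the job needs the smaller.

How it is judged:
By the outcome, as a careful person would: the job done as asked, in the order asked, and still so for the second after the job is handed in, while the arm keeps its last pose, push and grip.
It also fails if it takes over 61 s, if anything falls off the work surface, if the arm or the gripper's body presses on something with over 40 N, if the wrist force passes 120 N, or if a joint passes its speed limit or range.

## Working session

There is one attempt and no reset: what is moved stays moved. The work goes in short steps, each a Python script; the robot and the scene stay as the last script left them, time stands still between calls to the robot, and variables do not carry over. Pictures are saved under pics/ and viewed, and the job is handed in when it is done.

```bash
mkdir -p pics; cat > h.py <<'E'
import numpy as np, cv2
from cell import r, optics
def grab(n):
    return optics.get_image(n)
def save(im,name,crop=None,scale=1):
    p=im["pixels"][:,:,::-1]
    if crop: x0,y0,x1,y1=crop; p=p[y0:y1,x0:x1]
    if scale!=1: p=cv2.resize(p,None,fx=scale,fy=scale,interpolation=cv2.INTER_CUBIC)
    cv2.imwrite("pics/"+name,p)
def K(im): return np.array([[im["fx"],0,im["cx"]],[0,im["fy"],im["cy"]],[0,0,1.]])
def ray(im,uv):
    uv=np.atleast_2d(np.array(uv,float))
    n=cv2.undistortPoints(uv.reshape(-1,1,2),K(im),np.array(im["D"],float)).reshape(-1,2)
    T=np.linalg.inv(im["camera_from_world"])
    d=np.c_[n,np.ones(len(n))]@T[:3,:3].T
    return T[:3,3],d
def onplane(im,uv,z):
    o,d=ray(im,uv); s=(z-o[2])/d[:,2]; return o+d*s[:,None]
def depthpts(im,uv):
    uv=np.atleast_2d(uv).astype(int); o,d=ray(im,uv)
    return o+d*im["depth"][uv[:,1],uv[:,0]][:,None]
def proj(im,P):
    M=im["camera_from_world"]; rv,_=cv2.Rodrigues(M[:3,:3])
    return cv2.projectPoints(np.atleast_2d(np.array(P,float)),rv,M[:3,3],K(im),np.array(im["D"],float))[0].reshape(-1,2)
E
python3 - <<'E'
from h import *
for n in("scene","top"):
    im=grab(n); save(im,n+"0.png",scale=1.25)
    import pickle; pickle.dump(im,open(n+"0.pkl","wb"))
    print(n,np.linalg.inv(im["camera_from_world"])[:3,3],im["fx"],im["D"])
print(r.finger_overhang,r.current_ee_rot(),r.current_t(),r.current_opening())
E
```

```text
scene [ 1.25622461 -0.05932911  0.65446708] 366.04776703600726 [0.01097296 0.         0.         0.         0.        ]
top [ 0.44363738 -0.01788993  1.32267973] 423.2090511915798 [-0.04015563  0.          0.          0.          0.        ]
0.022 [ 9.77316210e-01  2.11784688e-01 -7.22641813e-05 -5.15102484e-04] 0.1 1.0011657887687593
```

View pics/scene0.png

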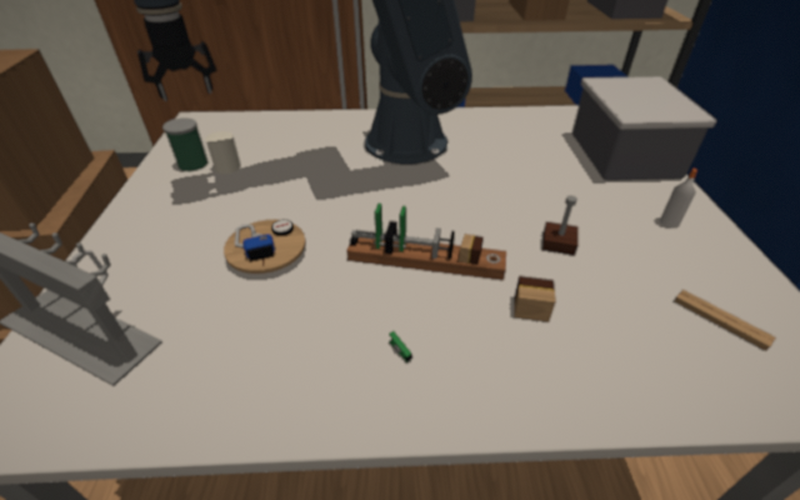

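View pics/top0.png

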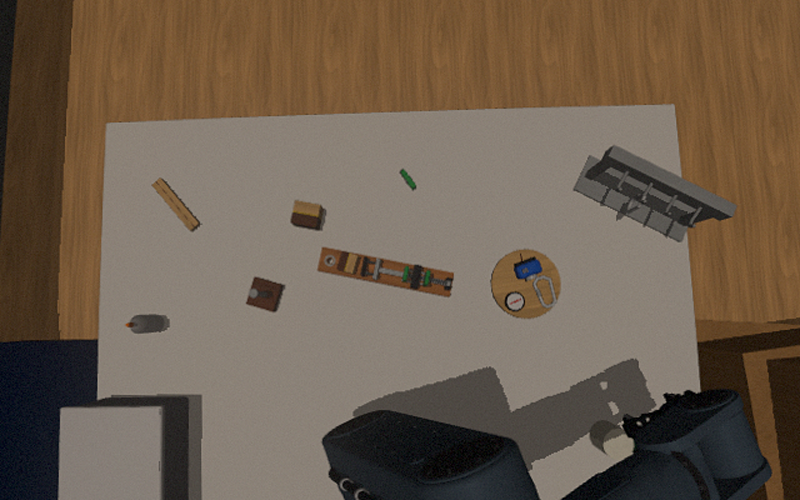

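The scene view (800x500, 1.25x) shows the bench at (425,255), the pin in its stand at (562,230), the small block in the bench at (470,248), a larger block on the shelf at (535,298), the spring clip at (400,346), and the turntable at (265,245). In the top view the eye is at (330,260), the stand at (265,293), the trigger at (415,278), and the big look-alike block at (307,215).

Things that could be mistaken:
- **Block:** bench block at top (352,263) or larger loose block at (307,215). I choose the one on the bench.
- **Pin:** the pin in its stand at (265,293) or the bottle at (148,323). I choose the stand.
- **Green trigger:** plates at (408,272) and (428,279) or the green clip at (408,180). I choose the plates.

Next, close crops.

```bash
python3 - <<'E'
from h import *
import pickle
t=pickle.load(open("top0.pkl","rb"));s=pickle.load(open("scene0.pkl","rb"))
save(t,"tc.png",(185,185,375,260),4.2); save(s,"sc.png",(270,145,470,260),4)
E
```

```text
(no output)
```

View pics/tc.png

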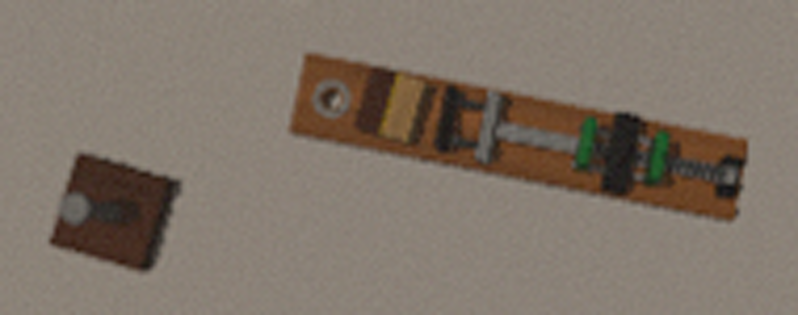

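View pics/sc.png

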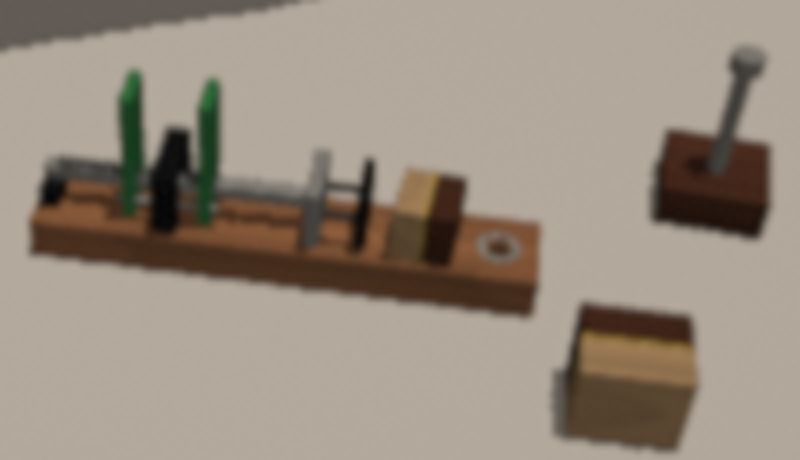

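Close crops: the smaller block (dark half towards the eye) is on the bench at top crop (398,107), the eye is at (332,99), the pin head at (75,208), and the trigger plates at (587,143) and (659,158). Next I measure these.

```bash
cat > meas.py <<'E'
from h import *
import pickle
t=pickle.load(open("top0.pkl","rb"));s=pickle.load(open("scene0.pkl","rb"))
hsv=cv2.cvtColor(t["pixels"],cv2.COLOR_RGB2HSV)
x0,y0,x1,y1=185,185,375,260
H,S,V=[hsv[...,i].astype(int) for i in range(3)]
print("bg",hsv[190,190],"wood",hsv[222,255+60], "ring",hsv[208,261])
m=np.zeros(H.shape,np.uint8); m[y0:y1,x0:x1]=((S>75)|(V<75))[y0:y1,x0:x1]*255
m=cv2.morphologyEx(m,cv2.MORPH_CLOSE,np.ones((5,5)))
cs,_=cv2.findContours(m,cv2.RETR_EXTERNAL,cv2.CHAIN_APPROX_NONE)
for c in cs:
    if cv2.contourArea(c)<100: continue
    b=cv2.boxPoints(cv2.minAreaRect(c)); P=onplane(t,b,0.03)
    print(cv2.contourArea(c),b.round(1).tolist()); print(P.round(4).tolist(),"centre",P.mean(0).round(4),[np.linalg.norm(P[i]-P[i-1]).round(4) for i in range(4)])
# green plates top faces z=.128
g=((H>45)&(H<80)&(S>120)).astype(np.uint8); g[:y0]=0;g[y1:]=0
n,l,st,ce=cv2.connectedComponentsWithStats(g)
for i in range(1,n):
    if st[i,4]>8:
        ys,xs=np.where(l==i); d=depthpts(t,np.c_[xs,ys]); print("green",st[i],ce[i],onplane(t,ce[i],0.128)[0].round(4),"zmax",d[:,2].max().round(4),d[d[:,2]>.115].mean(0).round(4))
# gray low-sat: head & ring
def region(im,box,cond):
    x0,y0,x1,y1=box; return None
d=t["depth"]; 
yy,xx=np.mgrid[y0:y1,x0:x1]; P=depthpts(t,np.c_[xx.ravel(),yy.ravel()])
uv=np.c_[xx.ravel(),yy.ravel()]
k=(P[:,2]>.1)&(uv[:,0]<230); print("head",k.sum(),uv[k].mean(0),P[k].mean(0).round(4),onplane(t,uv[k].mean(0),.122)[0].round(4))
np.set_printoptions(linewidth=200)
print(H[203:215,256:272]);print(S[203:215,256:272]);print(V[203:215,256:272])
E
python3 meas.py
```

```text
bg [ 14  35 144] wood [ 14 154 109] ring [11 97 79]
478.5 [[196.5, 242.60000610351562], [203.10000610351562, 220.6999969482422], [227.60000610351562, 228.10000610351562], [221.0, 249.89999389648438]]
[[0.4646, 0.3582, 0.03], [0.5309, 0.338, 0.03], [0.5062, 0.2623, 0.03], [0.4403, 0.2828, 0.03]] centre [0.4855 0.3103 0.03  ] [np.float64(0.0792), np.float64(0.0693), np.float64(0.0796), np.float64(0.0691)]
2001.0 [[253.1999969482422, 216.0], [257.1000061035156, 196.60000610351562], [363.20001220703125, 217.8000030517578], [359.29998779296875, 237.3000030517578]]
[[0.5409, 0.1831, 0.03], [0.6006, 0.1703, 0.03], [0.5256, -0.1536, 0.03], [0.4668, -0.1394, 0.03]] centre [0.5335 0.0151 0.03  ] [np.float64(0.3309), np.float64(0.061), np.float64(0.3325), np.float64(0.0604)]
green [322 213   5  12  28] [324.32142857 218.25      ] [ 0.5215 -0.0335  0.128 ] zmax 0.1327 [ 0.5215 -0.0335  0.1277]
green [339 216   5  12  33] [341.36363636 221.63636364] [ 0.5105 -0.0812  0.128 ] zmax 0.134 [ 0.5105 -0.0812  0.1284]
head 62 [203.77419355 229.77419355] [0.4778 0.2439 0.3734] [0.4988 0.3107 0.122 ]
[[15
[... 1518 characters left out ...]
 105 101 107 104 105 106 101]
 [118 107 115 111 118 108 102 100 100 101 108 101 106 109 112 105]
 [119 111 113 114 104 105  92  73  74  92 112  97 107 112 115  92]
 [117 116 113 112 103  89  62  52  63 104 114 108 112 114 119  85]
 [116 110 115 109  99  79  56  69 101 139 117 106 113 116 112  82]
 [106 103 106 105 100  90  62  72 136 136 119 107 111 118 104  71]
 [104 103 104 107 108 101  81  81 121 110 113 102 104 111 101  67]
 [102 107 104 106 106 106 105 104 102  92 102  94 101  97  69  62]
 [105 102 106 106 104 104 110 111 106 109 104 103 110  95  68  59]
 [110 107 105 107 109 102 105 104 106 109 109 109 112  94  65  68]
 [102 109 109 104 105 106 107 107 106 106 102 107 108  81  61  64]]
```

```bash
cat > m2.py <<'E'
from h import *
import pickle
t=pickle.load(open("top0.pkl","rb"));s=pickle.load(open("scene0.pkl","rb"))
hsv=cv2.cvtColor(t["pixels"],cv2.COLOR_RGB2HSV).astype(int)
def low(im,box,f,big=True):
    h=cv2.cvtColor(im["pixels"],cv2.COLOR_RGB2HSV).astype(int)
    x0,y0,x1,y1=box; m=f(h[y0:y1,x0:x1]).astype(np.uint8)
    n,l,st,ce=cv2.connectedComponentsWithStats(m); 
    i=1+np.argmax(st[1:,4]); c=cv2.findContours((l==i).astype(np.uint8),cv2.RETR_EXTERNAL,cv2.CHAIN_APPROX_NONE)[0][0]
    (cx,cy),rad=cv2.minEnclosingCircle(c)
    print("area",st[i,4],"bbox",st[i,:4]+[x0,y0,0,0],"cent",ce[i]+[x0,y0],"circ",cx+x0,cy+y0,rad)
    return ce[i]+[x0,y0],np.array([cx+x0,cy+y0])
ring=low(t,(257,201,271,216),lambda h:h[...,1]<90)
print("eye",onplane(t,ring,.03).round(4))
b=ray(s,ring)
rs=low(s,(380,195,410,220),lambda h:h[...,1]<70); print("eye scene",onplane(s,rs,.03).round(4))
head=low(t,(196,222,215,245),lambda h:(h[...,1]<70)&(h[...,2]>88))
print("head",onplane(t,head,.122).round(4))
d=t["depth"][228:242,196:212]; print((d*1000).astype(int))
save(s,"shead.png",(440,145,480,220),8)
E
python3 m2.py
```

```text
area 53 bbox [259 204   9   9] cent [263.62264151 208.18867925] circ 263.5 208.0 4.609872341156006
eye [[0.5642 0.1506 0.03  ]
 [0.5648 0.151  0.03  ]]
area 226 bbox [385 195  25  25] cent [402.05309735 203.0619469 ] circ 397.0 207.0 16.970661163330078
eye scene [[0.5509 0.1753 0.03  ]
 [0.5656 0.1593 0.03  ]]
area 130 bbox [196 222  10  23] cent [199.10769231 231.54615385] circ 199.0 233.0 11.401854515075684
head [[0.4941 0.3241 0.122 ]
 [0.49   0.3244 0.122 ]]
[[1323 1321 1324 1329 1325 1325 1295 1294 1297 1296 1297 1293 1296 1295
  1297 1295]
 [1329 1323 1322 1322 1321 1298 1298 1293 1294 1292 1294 1293 1296 1291
  1293 1294]
 [1327 1319 1324 1326 1325 1299 1291 1292 1294 1292 1294 1290 1294 1294
  1292 1295]
 [1323 1327 1318 1320 1199 1199 1197 1205 1199 1292 1293 1290 1294 1298
  1292 1297]
 [1326 1327 1322 1323 1199 1201 1201 1200 1201 1202 1214 1292 1293 1296
  1300 1297]
 [1321 1321 1322 1206 1200 1201 1203 1203 1203 1197 1201 1295 1291 1294
  1293 1293]
 [1325 1321 1323 1199 1201 1200 1200 1200 1198 1201 1202 1208 1240 1255
  1265 1277]
 [1326 1321 1321 1292 1199 1197 1200 1200 1202 1197 1202 1212 1241 1257
  1266 1271]
 [1320 1318 1321 1294 1199 1200 1197 1199 1199 1204 1203 1243 1256 1262
  1270 1282]
 [1319 1319 1326 1286 1291 1199 1196 1193 1202 1207 1289 1292 1288 1294
  1290 1289]
 [1325 1319 1289 1285 1291 1289 1293 1285 1292 1292 1290 1288 1291 1291
  1288 1287]
 [1324 1322 1289 1288 1289 1290 1290 1288 1293 1294 1289 1289 1290 1293
  1291 1288]
 [1323 1322 1290 1288 1291 1287 1292 1289 1290 1291 1292 1290 1292 1291
  1286 1291]
 [1318 1289 1296 1287 1289 1289 1285 1288 1293 1291 1287 1290 1289 1295
  1291 1289]]
```

```bash
python3 - <<'E'
from h import *
import pickle
s=pickle.load(open("scene0.pkl","rb"));t=pickle.load(open("top0.pkl","rb"))
a=cv2.resize(s["pixels"][150:195,435:470,::-1],None,fx=10,fy=10,interpolation=0)
b=cv2.resize(t["pixels"][215:260,190:235,::-1],None,fx=10,fy=10,interpolation=0)
cv2.imwrite("pics/hh.png",np.hstack([a,b]))
E
```

```text
(no output)
```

View pics/hh.png

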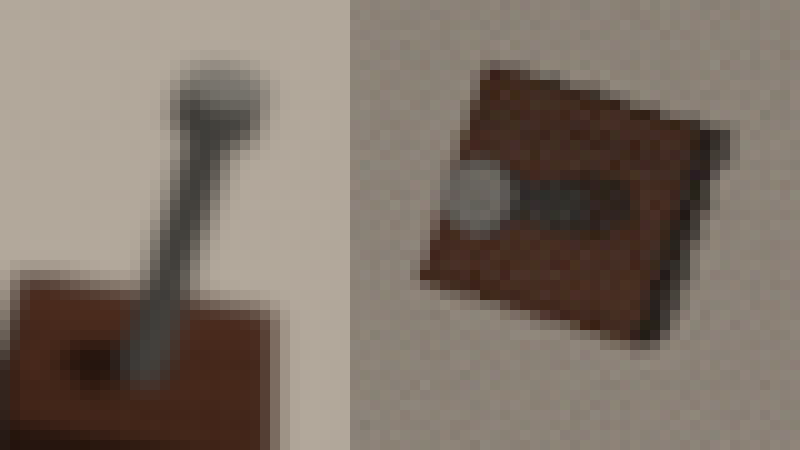

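The enlargement shows the head disc in the top view at native pixel (202.6,234.2), and in the scene view at about (456.5,158), with the shaft entering the stand at about (449,187).

```bash
python3 - <<'E'
from h import *
import pickle
s=pickle.load(open("scene0.pkl","rb"));t=pickle.load(open("top0.pkl","rb"))
m=np.zeros((400,640),np.uint8); y,x=np.mgrid[228:242,196:215]; P=depthpts(t,np.c_[x.ravel(),y.ravel()])
k=abs(P[:,2]-.122)<.012; uv=np.c_[x.ravel(),y.ravel()][k]; print(k.sum(),uv.mean(0)); h=onplane(t,uv.mean(0),.122)[0]; print("head",h.round(4))
print("scene proj head top, shaft at .03:",proj(s,[h,[h[0],h[1],.108],[h[0],h[1],.03]]).round(1))
# eye in scene
e=np.array([.5645,.1507,.03]); print("eye proj",proj(s,e))
# scene check: shaft centre at rows
print("scene ray head mid", onplane(s,[456.5,158.5],.115).round(4))
save(s,"eye.png",(375,195,415,220),16)
for q in([h[0],h[1]],e[:2]):
    print(np.hypot(*q))
E
```

```text
48 [202.83333333 234.04166667]
head [0.4868 0.3134 0.122 ]
scene proj head top, shaft at .03: [[455.6 158.2]
 [454.3 162.7]
 [447.5 186.3]]
eye proj [[393.56483463 206.79551562]]
scene ray head mid [[0.478  0.3201 0.115 ]]
0.5789075519041088
0.5842694070375412
```

View pics/eye.png

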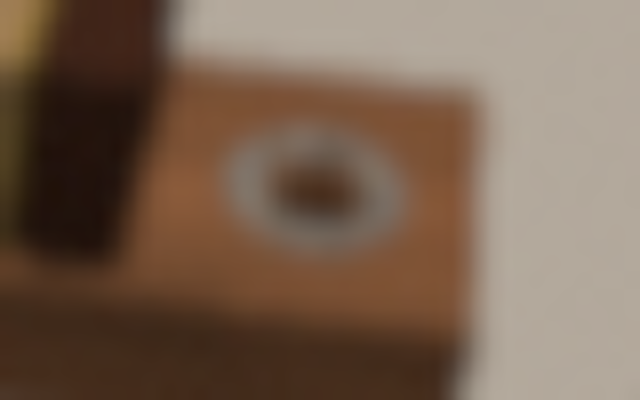

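```bash
cat >> h.py <<'E'
from scipy.spatial.transform import Rotation as R
D=np.array([.2239,.9746]); D/=np.linalg.norm(D)
C=np.array([.5335,.0151]); EYE=np.array([.5645,.1508]); SQ=np.array([.5161,-.0576]); PIN=np.array([.4868,.3134])
def quat(sg):
    y=np.array([*(sg*D),0]); z=np.array([0,0,-1.]); x=np.cross(y,z)
    return R.from_matrix(np.c_[x,y,z]).as_quat()
E
python3 - <<'E'
from h import *
for sg in(1,-1):
    for p,z in((PIN,.115),(EYE,.2),(SQ,.1)):
        q=r.inverse_kinematics([*p,z],quat(sg)); print(sg,None if q is None else np.round(q,2))
E
```

```text
1 [ 0.49  0.58  1.68 -0.    0.88 -0.85]
1 [ 0.18  0.47  1.61 -0.    1.06 -1.16]
1 [-0.2   0.51  1.85 -0.    0.78 -1.55]
-1 [ 0.49  0.58  1.68 -0.    0.88  2.29]
-1 [ 0.18  0.47  1.61 -0.    1.06  1.98]
-1 [-0.2   0.51  1.85 -0.    0.78  1.6 ]
```

```bash
python3 - <<'E'
from h import *
r.move_to([*PIN,.21],quat(1)); print(r.current_t())
r.move_linear([*PIN,.115],vel=.12); print(r.current_contact_force().round(1) if hasattr(r.current_contact_force(),'round') else r.current_contact_force())
r.set_gripper(0.0,40); print(r.current_opening(),r.current_t(),r.current_contact_force())
r.move_linear([*PIN,.205],vel=.12)
r.move_to([*EYE,.205],quat(1)); print(r.current_tool_pos(),r.current_opening(),r.current_t(),r.current_contact_force())
s=grab("scene");t=grab("top"); import pickle; pickle.dump((s,t),open("p1.pkl","wb"))
save(s,"s1.png",(330,110,450,230),5);save(t,"t1.png",(190,150,330,250),5)
E
```

```text
3.1
[ 0.5 -0.4 -0.2]
0.23594284121050105 4.6583 [0.53246892 0.41523164 2.53073041]
[0.56421336 0.15097937 0.20448385] 0.24067432854874196 6.3083 [-0.01642785  0.77073069 -1.36101676]
```

View pics/s1.png

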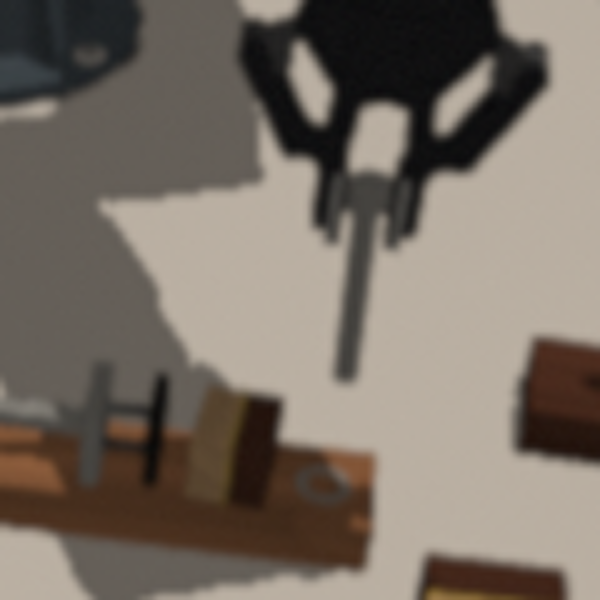

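View pics/t1.png

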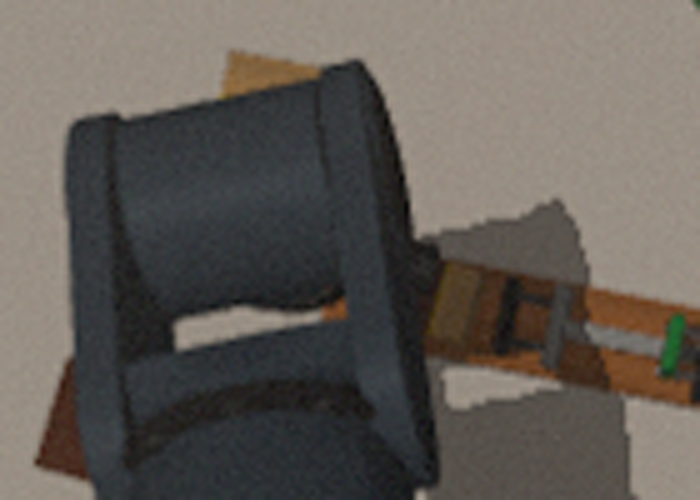

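The scene crop shows the pin hanging from the gripper, foot at crop (345,378), and the eye at (323,484). The top view is blocked by the arm. I check the foot's alignment against the projected eye axis.

```bash
cat > tip.py <<'E'
from h import *
def tip(s,zf,verbose=True):
    # shaft pixels by depth/dark vs background
    pr=proj(s,[[*EYE,zf],[*EYE,zf+.09]])
    h=s["pixels"].astype(int).sum(2)
    out=[]
    for v in range(int(pr[1,1])+1,int(pr[0,1])+6):
        c=pr[0,0]+(v-pr[0,1])/(pr[1,1]-pr[0,1])*(pr[1,0]-pr[0,0])
        a=int(c)-9; row=h[v,a:a+19]; bg=np.median(np.r_[row[:4],row[-4:]])
        w=np.clip(bg-row,0,None).astype(float); w[w<60]=0
        if w.sum()>0: out.append((v,(w*np.arange(a,a+19)).sum()/w.sum(),c,w.sum()))
    return pr,np.array(out)
if __name__=="__main__":
    import pickle
    s,t=pickle.load(open("p1.pkl","rb"))
    pr,o=tip(s,.1); print(pr.round(1)); print(o.round(1))
    d=s["depth"]; y,x=np.mgrid[155:184,396:406]; P=depthpts(s,np.c_[x.ravel(),y.ravel()]); k=np.hypot(*(P[:,:2]-EYE).T)<.03
    P=P[k]; print(k.sum())
    for a in np.arange(.09,.2,.015):
        q=P[(P[:,2]>=a)&(P[:,2]<a+.015)]
        if len(q): print(a.round(3),len(q),np.median(q,0).round(4))
    # eye ring in this image
    ye,xe=394.1,206.3
    print("eye scene ray",onplane(s,[[394.15,206.3]],.03).round(4), proj(s,[*EYE,.03]))
E
python3 tip.py
```

```text
[[397.3 185.3]
 [402.7 154.3]]
[[ 155.   411.   402.6   84.5]
 [ 157.   403.6  402.2  337. ]
 [ 158.   404.   402.1 1065. ]
 [ 159.   403.2  401.9 1515.5]
 [ 160.   401.9  401.7 1474. ]
 [ 161.   401.5  401.5 1511. ]
 [ 162.   401.4  401.4 1522. ]
 [ 163.   401.3  401.2 1495. ]
 [ 164.   401.1  401.  1544. ]
 [ 165.   401.   400.8 1553.5]
 [ 166.   400.9  400.7 1546.5]
 [ 167.   400.7  400.5 1497. ]
 [ 168.   400.6  400.3 1516. ]
 [ 169.   400.5  400.1 1519. ]
 [ 170.   400.4  400.  1501. ]
 [ 171.   400.3  399.8 1482. ]
 [ 172.   400.3  399.6 1473. ]
 [ 173.   400.   399.5 1526.5]
 [ 174.   399.9  399.3 1508. ]
 [ 175.   399.7  399.1 1476. ]
 [ 176.   399.6  398.9 1498. ]
 [ 177.   399.5  398.8 1496. ]
 [ 178.   399.4  398.6 1471. ]
 [ 179.   399.3  398.4 1455. ]
 [ 180.   399.2  398.2 1443. ]
 [ 181.   399.   398.1 1503. ]
 [ 182.   398.8  397.9 1445. ]
 [ 183.   398.7  397.7 1464. ]
 [ 184.   398.6  397.5 1419. ]
 [ 185.   398.6  397.4 1145. ]
 [ 186.   398.6  397.2  531. ]]
157
0.105 22 [0.5665 0.1518 0.1139]
0.12 25 [0.5661 0.1526 0.1267]
0.135 26 [0.5669 0.1511 0.1425]
0.15 28 [0.5665 0.1507 0.1575]
0.165 28 [0.5661 0.1497 0.1717]
0.18 28 [0.5677 0.1479 0.1861]
eye scene ray [[0.5627 0.1526 0.03  ]] [[393.60365637 206.79450754]]
```

The pin leans about 2° (foot about +y relative to the eye axis, roughly 1–2 mm). I lower it to just above the eye with a small correction and measure again.

```bash
python3 - <<'E'
from h import *
r.move_linear([EYE[0],EYE[1]-.0018,.149],vel=.1)
print(r.current_tool_pos(),r.current_t())
s=grab("scene");import pickle; pickle.dump(s,open("p2.pkl","wb"))
save(s,"s2.png",(370,170,420,220),12)
from tip import tip
pr,o=tip(s,.044); print(pr.round(1)); print(o[-12:].round(1)); print(proj(s,[*EYE,.03]))
print(proj(s,[[EYE[0]+.001,EYE[1],.03],[EYE[0],EYE[1]+.001,.03],[EYE[0],EYE[1],.031]])-proj(s,[*EYE,.03]))
E
```

```text
[0.56475543 0.14919473 0.14944144] 7.1167
[[394.3 202.7]
 [399.3 174.1]]
[[ 193.   395.   396.  1574.5]
 [ 194.   394.9  395.8 1537. ]
 [ 195.   395.   395.6 1543. ]
 [ 196.   395.1  395.5 1548. ]
 [ 197.   395.   395.3 1495. ]
 [ 198.   393.6  395.1 1513.5]
 [ 199.   390.7  395.  1509.5]
 [ 200.   389.7  394.8 1193. ]
 [ 201.   388.2  394.6  641. ]
 [ 202.   387.4  394.4  408. ]
 [ 203.   386.4  394.3  261. ]
 [ 204.   385.   394.1   67.5]]
[[393.60365637 206.79450754]]
[[ 0.07254132  0.26011529]
 [ 0.38820654 -0.01008045]
 [ 0.05037887 -0.29149699]]
```

View pics/s2.png

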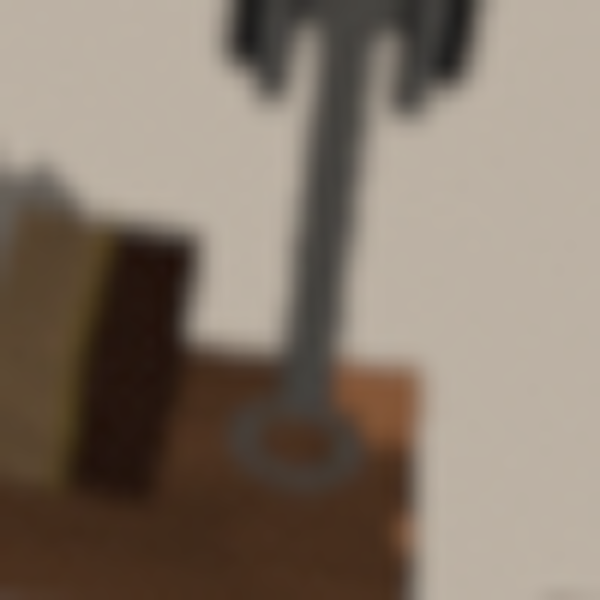

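The crop shows the pin foot at (307,~390) and the eye ring centred at (297,440). With 14 mm of height still between them I expect the foot at about (305,391), so it is aligned within about 1 mm. I lower it in guarded steps.

```bash
python3 - <<'E'
from h import *
x,y=EYE[0],EYE[1]-.0022
for z in(.141,.135,.131,.127):
    r.move_linear([x,y,z],vel=.05); f=np.array(r.current_contact_force()); print(z,r.current_tool_pos().round(4),f.round(1),np.array(r.current_torque()).round(2))
    if abs(f[2])>8 or np.hypot(f[0],f[1])>8: break
s=grab("scene"); save(s,"s3.png",(370,170,420,220),12); print(r.current_t())
E
```

```text
0.141 [0.5643 0.1485 0.1408] [-0.8 -0.6 -0.6] [-0.01 -0.04 -0.02]
0.135 [0.5643 0.1486 0.1346] [ 0.1  0.4 -1.4] [-0.   -0.05  0.03]
0.131 [0.5644 0.1486 0.1307] [-0.1  0.1 -1.7] [ 0.05  0.02 -0.01]
0.127 [0.5644 0.1486 0.1267] [ 0.6 -0.2 -1.1] [ 0.11 -0.09  0.02]
8.2917
```

View pics/s3.png

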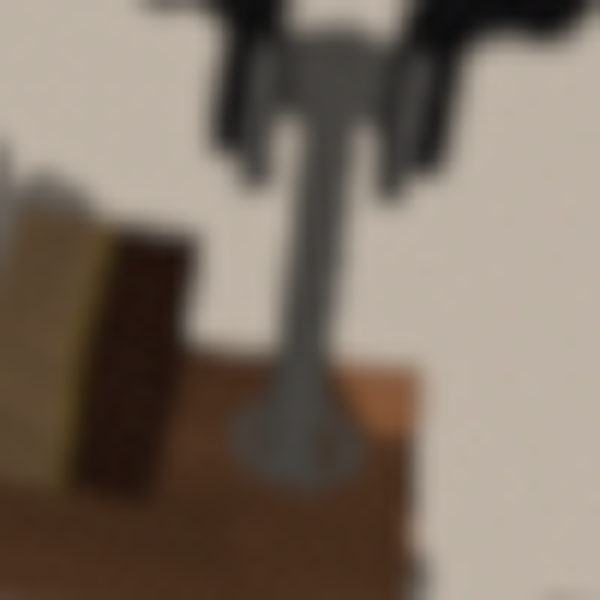

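The foot is now below the bed top (foot z about 0.022) with no contact force, and the shaft runs into the ring at crop (295,440). I continue down.

```bash
python3 - <<'E'
from h import *
x,y=EYE[0],EYE[1]-.0022
for z in(.122,.117,.112,.109,.107):
    r.move_linear([x,y,z],vel=.05); f=np.array(r.current_contact_force()); print(z,r.current_tool_pos().round(4),f.round(1),np.array(r.current_torque()).round(2))
    if abs(f[2])>8 or np.hypot(f[0],f[1])>12: break
s=grab("scene"); save(s,"s4.png",(370,170,420,220),12); print(r.current_t())
E
```

```text
0.122 [0.5643 0.1486 0.1216] [ 0.   0.9 -1.5] [ 0.14 -0.09 -0.04]
0.117 [0.5643 0.1487 0.1166] [ 0.5  1.3 -2.3] [ 0.31 -0.11 -0.02]
0.112 [0.5643 0.1487 0.1116] [ 0.2  1.6 -2.8] [ 0.37 -0.17 -0.05]
0.109 [0.5644 0.1486 0.1088] [-0.1  2.3 -2.7] [ 0.51 -0.15 -0.  ]
0.107 [0.5645 0.1486 0.1069] [ 0.6  2.9 -1.5] [ 0.6  -0.18  0.02]
9.5917
```

View pics/s4.png

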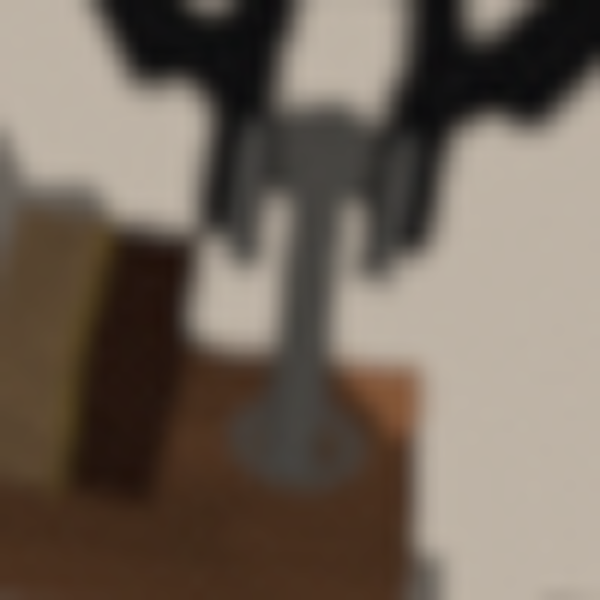

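```bash
python3 - <<'E'
from h import *
x,y=EYE[0],EYE[1]-.0010
r.move_linear([x,y,.1062],vel=.03); print(np.array(r.current_contact_force()).round(1))
r.set_gripper(.6); r.move_linear([x,y,.17],vel=.1)
r.move_linear([*SQ,.19],vel=.2); r.set_gripper(1.0)
s=grab("scene");t=grab("top"); save(s,"s5.png",(270,130,430,230),5); save(t,"t5.png",(240,180,370,260),6); print(r.current_t())
import pickle; pickle.dump((s,t),open("p5.pkl","wb"))
y,x=np.mgrid[195:220,250:275]; P=depthpts(t,np.c_[x.ravel(),y.ravel()]); k=abs(P[:,2]-.112)<.02; uv=np.c_[x.ravel(),y.ravel()][k]
print(k.sum(),np.median(P[k,2]),onplane(t,uv.mean(0),.112))
E
```

```text
[-0.1  0.3 -1.2]
12.7917
50 0.11134655612499267 [[0.56215605 0.15177096 0.112     ]]
```

View pics/s5.png

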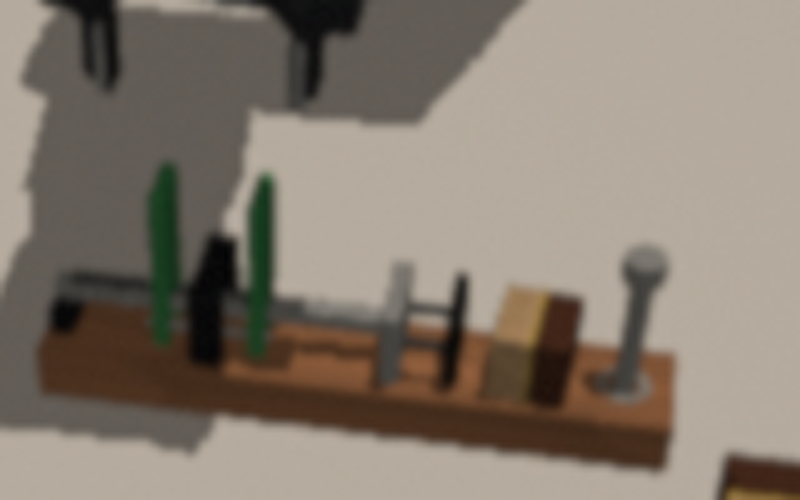

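View pics/t5.png

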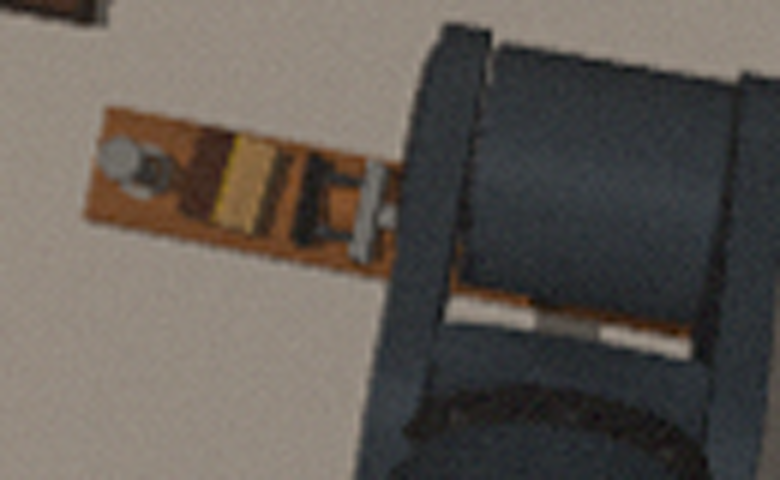

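The pin stands home: its head is at top crop (122,158) with top z about 0.111 (0.112 expected), upright over the ring. The block is at (235,185), the pad at (312,198) and the jaw at (370,212). The hand is open above the trigger plates, which are at scene crop (163,255) and (262,265). I descend and make pump 1.

```bash
cat > jaw.py <<'E'
from h import *
def line(t):
    # profile along bench centre line at z=.075 (jaw top), sampled every 0.5 mm, averaged across +-15mm
    n=np.array([D[1],-D[0]]); ys=np.arange(-.01,.15,.0005); acc=[]
    for o in np.arange(-.016,.0161,.004):
        P=np.array([[*(C+D*y+n*o),.073] for y in ys]); uv=proj(t,P).astype(np.float32)
        acc.append(cv2.remap(t["pixels"],uv[:,0].reshape(1,-1),uv[:,1].reshape(1,-1),cv2.INTER_LINEAR)[0])
    return ys,np.mean(acc,0)
def show(t,s,tag):
    save(s,"s%s.png"%tag,(270,130,430,230),5); save(t,"t%s.png"%tag,(240,180,370,260),6)
    return jawpos(t)
def jawpos(t):
    ys,p=line(t); sat=p.max(1)-p.min(1); v=p.mean(1)
    # dark pad: min brightness ; jaw: low-sat, bright
    pad=(sat<22)&(v<50); jaw=(sat<22)&(v>65)&(ys<.1)
    f=lambda m: (round(ys[m].min()*1000,1),round(ys[m].max()*1000,1),int(m.sum())) if m.any() else None
    return "jaw",f(jaw),"pad",f(pad)
if __name__=="__main__":
    import pickle
    s,t=pickle.load(open("p5.pkl","rb")); ys,p=line(t)
    for i in range(0,len(ys),4): print(round(ys[i]*1000),p[i].round().astype(int))
    print(jawpos(t))
E
python3 jaw.py
python3 - <<'E'
from h import *
from jaw import *
r.move_linear([*SQ,.107],vel=.12); print(r.current_tool_pos(),r.current_contact_force())
r.set_gripper(.40,20); print(r.current_opening(),r.current_t(),r.current_contact_force())
s=grab("scene");t=grab("top"); print(show(t,s,"6"))
E
```

```text
-10 [47 50 54]
-8 [47 50 54]
-6 [47 50 54]
-4 [48 51 54]
-2 [47 50 54]
0 [47 49 54]
2 [48 49 51]
4 [54 49 45]
6 [66 54 45]
8 [80 63 51]
10 [81 64 52]
12 [74 61 51]
14 [69 62 55]
16 [75 72 67]
18 [98 95 90]
20 [109 106 101]
22 [106 102  97]
24 [101  92  85]
26 [92 73 58]
28 [93 64 42]
30 [93 62 40]
32 [93 62 40]
34 [93 63 40]
36 [91 63 41]
38 [85 59 40]
40 [70 51 38]
42 [60 46 36]
44 [50 40 33]
46 [39 33 29]
48 [34 31 27]
50 [34 31 29]
52 [39 33 30]
54 [57 42 33]
56 [88 58 38]
58 [113  71  40]
60 [116  73  41]
62 [103  66  39]
64 [83 55 35]
66 [68 48 33]
68 [63 47 33]
70 [70 54 38]
72 [91 71 47]
74 [120  92  59]
76 [133 102  64]
78 [133 102  64]
80 [132 101  64]
82 [131 101  63]
84 [132 100  63]
86 [135 102  64]
88 [138 105  64]
90 [135 104  55]
92 [120  92  40]
94 [93 68 32]
96 [72 48 33]
98 [66 43 33]
100 [65 43 32]
102 [65 43 32]
104 [65 43 33]
106 [65 42 32]
108 [66 43 32]
110 [71 46 32]
112 [81 52 35]
114 [91 59 38]
116 [96 62 40]
118 [93 63 41]
120 [90 63 44]
122 [86 63 46]
124 [86 64 48]
126 [86 65 50]
128 [86 69 55]
130 [86 70 58]
132 [87 71 60]
134 [90 75 63]
136 [95 79 67]
138 [103  87  75]
140 [106  91  79]
142 [107  92  79]
144 [108  91  76]
146 [109  91  76]
148 [110  91  76]
('jaw', (np.float64(15.5), np.float64(24.5), 19), 'pad', (np.float64(-1.0), np.float64(53.5), 33))
[ 0.51649276 -0.05768374  0.10757406] [ 0.04704891 -0.36800813 -0.08910544]
0.45200529596101663 14.1333 [ 2.76019168 18.7971634  13.29919921]
('jaw', (np.float64(30.5), np.float64(39.5), 19), 'pad', (np.float64(-10.0), np.float64(70.0), 49))
```

View pics/s6.png

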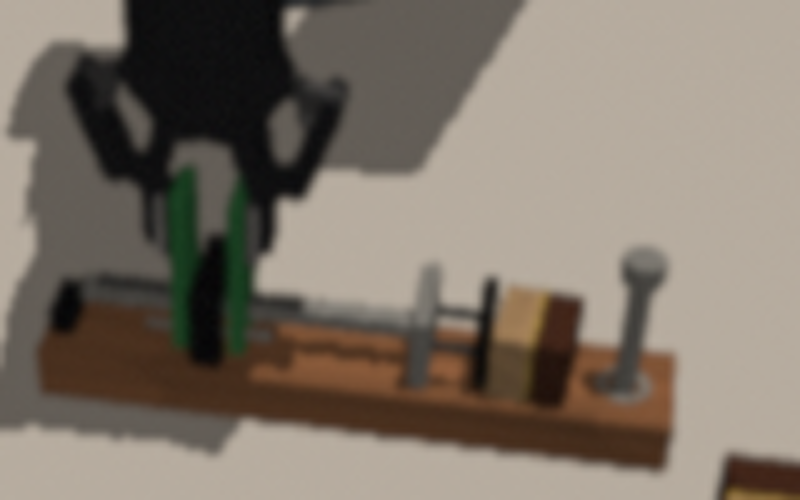

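View pics/t6.png

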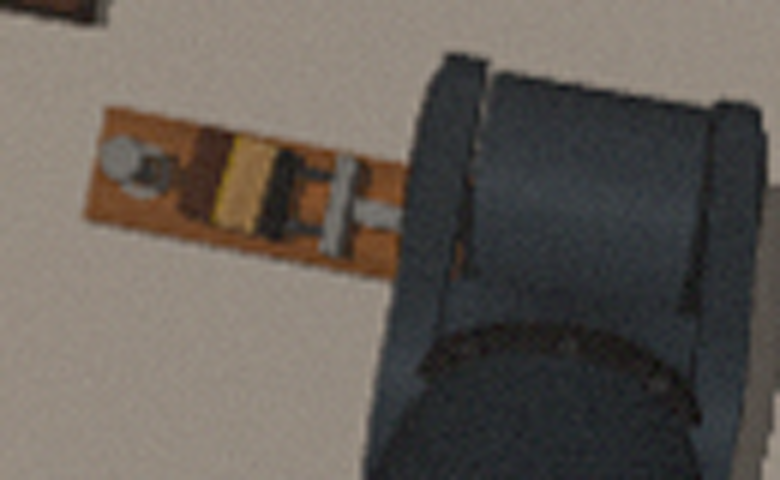

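Pump 1 is done. The jaw moved from about 20 to 35 mm, and the pad at scene crop (488,335) now just touches the block; the pin is undisturbed. The 19 N sideways force shows the hand is slightly off-centre on the plates, so I nudge along the clamp axis to balance it and then go on.

```bash
python3 - <<'E'
from h import *
from jaw import *
off=0
for i in range(6):
    f=np.array(r.current_contact_force()); fd=f[:2]@D; print(off,f.round(1),round(fd,1),r.current_opening())
    if abs(fd)<3: break
    off+=.0007*np.sign(fd); r.move_linear([*(SQ+D*off),.107],vel=.05); r.sleep(.1)
print(r.current_t())
E
```

```text
0 [ 2.1 18.7 13.4] 18.7 0.4517596827877176
0.0007 [ 0.4 14.7 13.1] 14.4 0.45693177484549097
0.0014 [-0.2  8.3 13.7] 8.0 0.45801813773323147
0.0021 [-2.1  3.  13.8] 2.4 0.45888553796238435
15.2833
```

```bash
python3 - <<'E'
from h import *
from jaw import *
S2=SQ+D*.0021
r.set_gripper(1.0); r.move_linear([*S2,.107],vel=.05); r.sleep(.2)
t=grab("top"); print(jawpos(t))
r.set_gripper(.40,20); print(r.current_opening(),r.current_t(),np.array(r.current_contact_force()).round(1))
s=grab("scene");t=grab("top"); print(show(t,s,"7"))
E
```

```text
('jaw', (np.float64(30.5), np.float64(39.5), 19), 'pad', (np.float64(-10.0), np.float64(70.0), 52))
0.4565567530373079 16.7917 [-0.6  3.6 11.3]
('jaw', (np.float64(49.0), np.float64(58.0), 19), 'pad', (np.float64(-10.0), np.float64(87.5), 52))
```

View pics/s7.png

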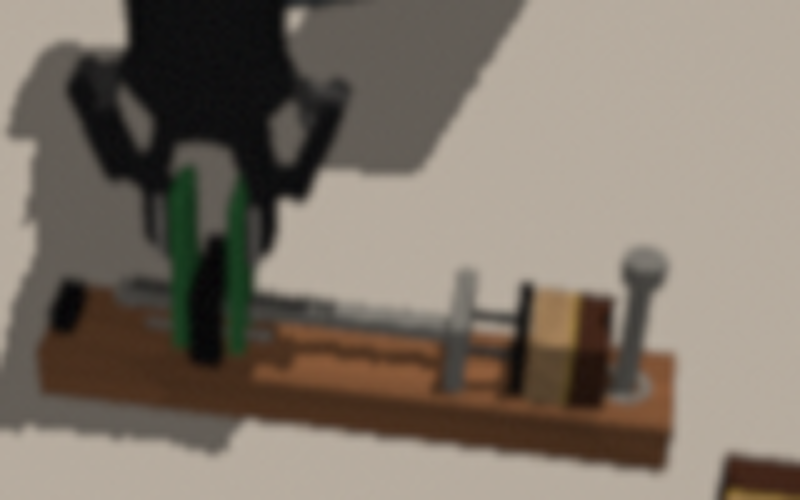

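View pics/t7.png

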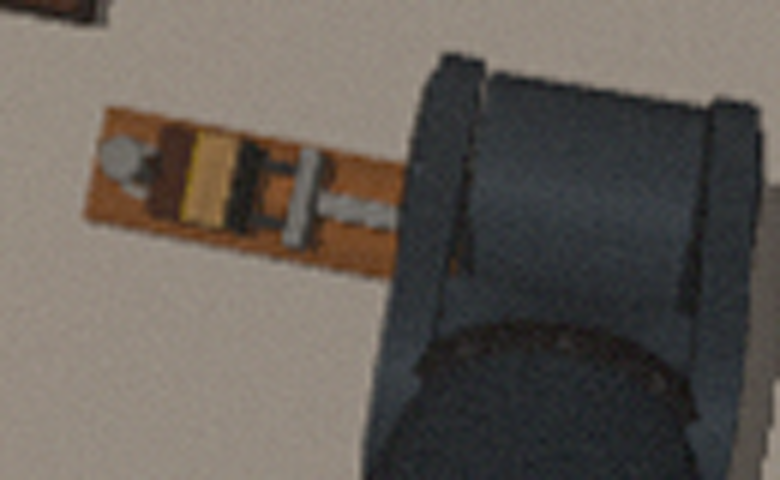

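Pump 2: the jaw is at about 53.5 mm and the block, at scene crop (568,348), is still about 4–5 mm short of the pin. Pump 3 should close it and compress the pad.

```bash
python3 - <<'E'
from h import *
from jaw import *
S2=SQ+D*.0021
r.set_gripper(1.0); r.move_linear([*S2,.107],vel=.05); r.sleep(.2)
t=grab("top"); print(jawpos(t))
for o in(.68,.6,.5,.40):
    r.set_gripper(o,20); print(o,r.current_opening(),r.current_t(),np.array(r.current_contact_force()).round(1),jawpos(grab("top")))
r.sleep(.3)
s=grab("scene");t=grab("top"); print(show(t,s,"8"))
import pickle; pickle.dump((s,t),open("p8.pkl","wb"))
E
```

```text
('jaw', (np.float64(49.0), np.float64(58.0), 19), 'pad', (np.float64(-10.0), np.float64(87.5), 51))
0.68 0.6801270250207241 18.3083 [0.1 4.4 2.9] ('jaw', (np.float64(49.0), np.float64(58.0), 19), 'pad', (np.float64(-10.0), np.float64(87.5), 51))
0.6 0.6048862775632091 18.6 [-0.2  5.1  7.4] ('jaw', (np.float64(49.5), np.float64(63.5), 22), 'pad', (np.float64(-10.0), np.float64(92.0), 50))
0.5 0.505931329797655 18.9 [-3.1  4.1 13.9] ('jaw', (np.float64(61.5), np.float64(70.5), 19), 'pad', (np.float64(-10.0), np.float64(93.0), 50))
0.4 0.4663017113302456 19.1917 [-4.9  6.  20.7] ('jaw', (np.float64(64.5), np.float64(73.5), 19), 'pad', (np.float64(-10.0), np.float64(93.5), 50))
('jaw', (np.float64(64.5), np.float64(73.5), 19), 'pad', (np.float64(-10.0), np.float64(93.0), 49))
```

View pics/s8.png

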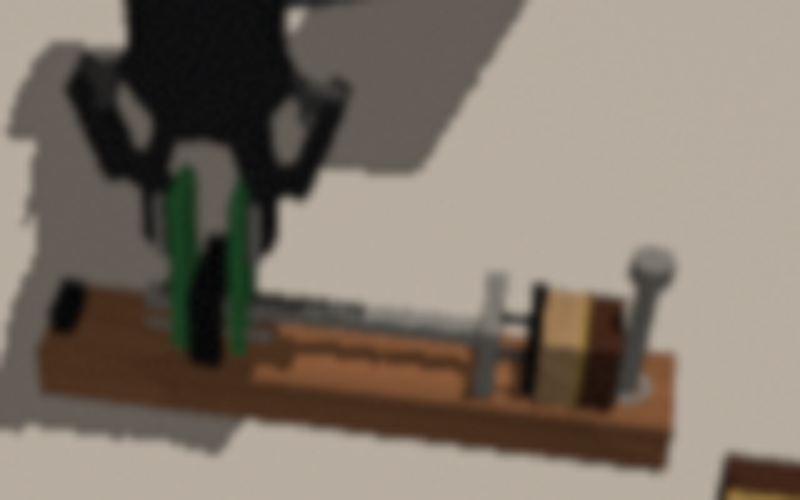

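View pics/t8.png

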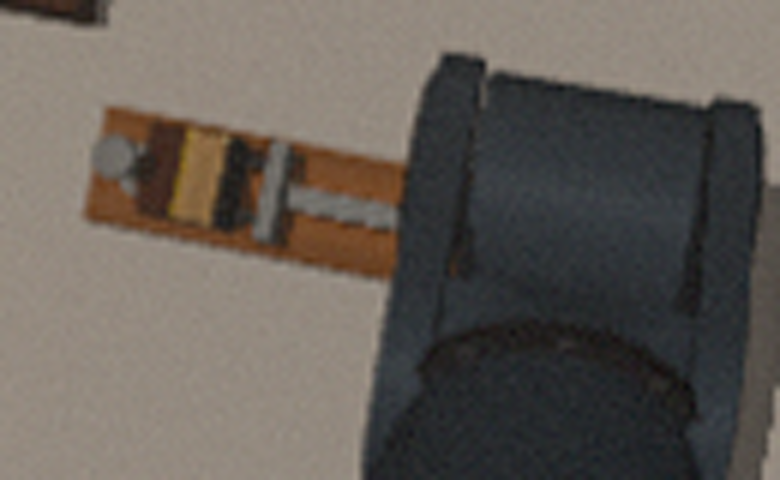

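Pump 3: the block at scene crop (580,348) is hard against the pin (638,330), which leans slightly within the hole clearance. The jaw is at about 69 mm and the jaw-to-pad distance shrank by about 9.6 mm, or about 11.5 N. I check stability for a moment and then hand in.

```bash
python3 - <<'E'
from h import *
from jaw import *
r.sleep(1.0)
s=grab("scene");t=grab("top"); print(show(t,s,"9"),r.current_opening(),np.array(r.current_contact_force()).round(1),r.current_t())
a=cv2.absdiff(s["pixels"],__import__("pickle").load(open("p8.pkl","rb"))[0]["pixels"]); print("diff",a.max(),a.mean())
s0=__import__("pickle").load(open("scene0.pkl","rb"))
save(s,"s9f.png",None,1.25)
r.hand_in()
E
```

```text
('jaw', (np.float64(64.5), np.float64(73.5), 19), 'pad', (np.float64(-10.0), np.float64(93.0), 49)) 0.47262032366869555 [-3.9  6.1 20.1] 20.7417
diff 7 0.46709375
the job is handed in; nothing more can be done
```

View pics/s9f.png

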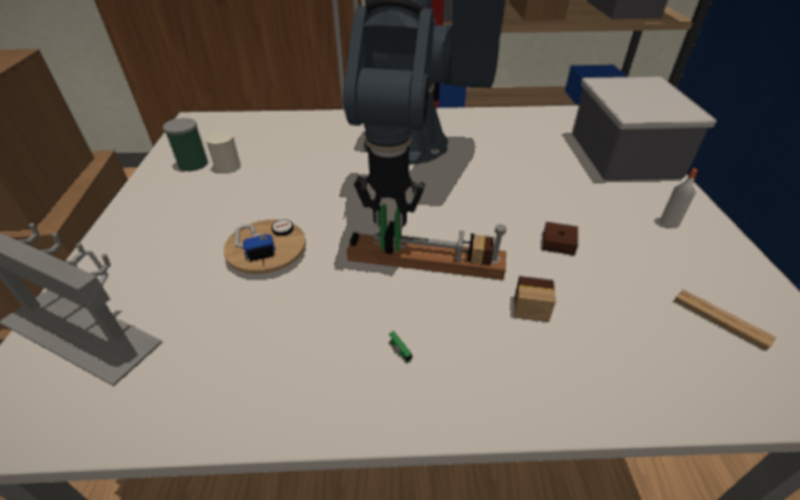

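The job is handed in at about 20.7 s. I dropped the pin down through the eye and let go, with its head top measured at 0.111 m against 0.112 expected. Three trigger pumps then pressed the block against the pin, and the gripper is still squeezing at 20 N.

**Clamping:** the jaw is at about clamp y = +69 mm. The pad spring is compressed by about 9.6 mm, which is roughly 11.5 N, inside the 5–25 N window. Nothing changed over the last second before handing in.

**Surroundings:** in the last picture the headlamp, compass, carabiner and spring clip are where they were at the start, and the larger look-alike block was not touched.

**Imperfect:**
- The pin hung about 2° tilted in the grip, which I corrected by shifting it about 2 mm before insertion.
- The pin now leans slightly in the hole under the load.
- My first squeeze was about 2 mm off-centre, with about 19 N of side force. I re-centred before the later pumps, but about 6 N sideways and 20 N vertical remained at the end.

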